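# Open the combination padlock on the tooling chest and hold it up

### The job

The blade-tooling chest is shut with a combination padlock whose first numbers are already dialled: turn the dial until its last number, three (the third click mark clockwise round the dial from the long red zero line), clicks in at the white index line, then pull the lock body away from the staple so that the shackle slides all the way open. Unhook the open lock from the hasp's staple, leave the other tools where they are, and finish while still holding the lock up, level with its dial on top and its shackle open, about 15 cm above the chest.

Things in the scene. Friction and masses are not known exactly. Their poses are not given: they have to be found in the camera images.
- lock_center (a point): Centre of the brass padlock body, a block 60 long (x) x 50 wide (y) x 30 thick (z), 0.4 kg in all, lying loose and flat on the chest, dial up. x points from the body to the shackle's bow, y across to the short leg's side, z up out of the dial face. The dial's axis is this z. A few mm of play on the staple: the body may swing some degrees while the dial turns, and can rise 12 mm there.
- dial_grip (a point): Middle of the fluted round dark knob, on the dial's axis, 28 above lock_center: knob 24 across, 18 high (19 to 37 above lock_center), standing on the flat black dial (44 across, 4 high) on the body's top. Its x axis points along the dial's long red zero line.
- dial (a joint): Dial angle against the lock body, rad: 0.5236 times the number at the index; grows anticlockwise seen from above. Endless, 12 sprung clicks a turn (about 0.05 N m to pass one; it pulls itself into the nearest). 12 lines: long red is zero, 3, 6, 9 longer white; numbers grow clockwise round the dial. Starts on 5 to 8. The latch lets go only at 3: 1.571 within about 0.08.
- index (a point): The short white index line on the top of the lock body, 26 from the dial's axis on the shackle side, beside the dial's rim.
- shackle (a joint): How far the shackle has slid out of the body along the lock's x axis in m: 0 shut, 0.024 fully open. Latched (1 to 2 mm of play) unless the dial stands at 3; then it slides with about 4 N and stays where it is left.
- shackle_bow (a point): Middle of the bow of the steel U shackle (8 mm rod, legs 30 apart centre to centre, at half the body's thickness), on the lock's x axis, 68 from lock_center when shut, 92 when open. The long leg (y = -15) stays in the body; the short leg (y = +15) passes through the staple and leaves the body as the shackle opens.
- gap (a point): Point of the lock at x = 39, y = 15 from lock_center, at half the body's thickness: the middle of the 18 wide gap between the body's end face (x = 30) and the short leg's end once the shackle is fully open. The staple, 7 thick, leaves the shackle through this gap, sideways to the lock's +y.
- staple (a point): Middle of the opening of the hasp's staple, 16 above the chest top: an upright loop of 7 mm wire fixed on the chest, opening 16 wide (chest x) and 32 high, looking along the chest's y. One leg stands inside the U of the shackle, the other beyond the short leg. Shut, this point is at about x = 56, y = 15 in the lock's axes.
- chest: Grey-blue steel tooling chest, 260 deep (x) x 420 wide (y) x 100 high, fixed; origin under its centre, front to -x. The lock lies on its flat front ledge. The hasp strap (36 wide along y, 3 thick) runs along x from its hinge on the lid (6 high) over the staple's foot and ends 40 in front of it: raise the lock 6 to 8 to pass its body over the strap.
- wrench: Steel wrench lying on the chest lid, 170 long; leave it.
- tape: Orange tape measure on the chest lid, 64 x 34 x 60; leave it.
- oiler: Green oil can with yellow spout standing on the chest lid, 50 across, 128 high; origin under its centre; leave it.
- stone: Grey and brown sharpening stone on the chest's front ledge, 90 x 26 x 14; leave it.
- screwdriver: Screwdriver with green handle on the bench, 200 long; leave it.
- clamp: Blue C-clamp lying on the bench, 150 x 95 x 20; leave it.
- tube: Square steel tube offcut on the bench, 150 x 40 x 40; leave it.

How it is judged (in metres and radians):
On the way, in this order (a step that is already met when the one before it is completed fails the run):
1. the dial stands at number three, the shackle still shut (value of joint shackle below 0.005 m and (value of joint dial between 1.47 and 1.67 rad or value of joint dial between 7.754 and 7.954 rad or value of joint dial between -4.812 and -4.612 rad)), for 0.2 s.
2. the shackle is pulled open (value of joint shackle above 0.018 m), for 0.2 s.
At the end, for the whole second after the job is handed in: The lock is held still in the gripper, open (shackle at least 18 of 24 mm out), dial up within 20 degrees of level, its centre at least 115 mm above the chest top (215 mm above the bench) and touching nothing of the chest (height (world z) of lock_center above 0.215 m and value of joint shackle above 0.018 m and angle between lock_center's own z axis and vertical below 0.35 rad and contact force between lock and the fingers above 2 N and contact force between lock and chest below 0.2 N and linear speed of lock below 0.03 m/s); the arm keeps its last pose, push and grip.
It fails at once if a tool on the chest or the bench is shifted by more than 3 cm (distance of any of wrench, tape, oiler, stone, screwdriver, clamp, tube from where it was at the start of the episode above 0.03 m).
It also fails if it takes over 64 s, if anything falls off the work surface, if the arm or the gripper's body presses on something with over 40 N, if the wrist force passes 120 N, or if a joint passes its speed limit or range.

### The arm

A 7-joint arm with a two-finger parallel gripper is mounted at the origin on the work surface. World frame = base frame: x ahead of the robot, y to its left, z up, the work surface at z = 0. Lengths are in mm, angles in rad, forces in N, time in s.
With the tool pointing down it reaches from about 350 to 900 mm from the base axis. Payload 8.1 kg.
Tool frame: the origin (TCP) lies midway between the tips of the shut fingers; the grasp point (between the pads) lies 19 mm behind it; z points along the fingers, y is the direction in which the jaws open and shut (so a half turn about z gives the same grasp; the last joint's range is limited). The gripper opens to 85 mm and grips with 20 to 120 N. Pads are 22 mm wide; open, the fingers measure 114 mm over their backs; the gripper's body (76 mm by 85 mm) begins 54 mm behind the grasp point. The pads swing forward as they close: fully open they stand 13 mm farther back than shut.
Start: joints at [-1.415, 0.434, 0.025, 1.573, -0.012, 1.134, -0.075], TCP at [159.978, 604.193, 202.923] pointing down, gripper open.
Joint ranges: [-2.62, 2.62], [-0.44, 2.09], [-1.27, 1.32], [0.08, 2.57], [-1.32, 4.46], [0.12, 2], [-2.74, 2.74]. Speed limits (rad/s): [2.22, 2.22, 3.01, 3.01, 3.14, 3.14, 3.14].

### API

Orientations are given as a 3x3 rotation matrix whose columns are the frame's x, y, z axes.
In Python, from rig import bot gives the robot as it stands. The module is installed in compiled form; this text tells all that it offers.
- The arm moves only by the tool drive_tool, never from a script. Its arguments are lists of equal length, an entry for each row: "slide": the shift along the tool's x, y, z in m, a list of three; "dr": the turn, a rotation vector about the tool's x, y, z in rad, a list of three; "gripper": the gripper command: -1 is shut, 1 is fully open, values between are in proportion. In form: {"slide": [[dx, dy, dz], ...], "dr": [[rx, ry, rz], ...], "gripper": [gripper, ...]}. A call has 1 to 12 rows; each row shifts and turns the commanded pose from where the row before left it, along the tool's axes as they then stand; what a row does not reach is not made up. A row lasts 1/8 s, in which the tool goes at most 62.5 mm and 10.7 degrees, less where a joint would pass 70% of its speed; a pose out of reach is approached as far as the arm can. A call with a gripper value outside its range is refused whole. The fingers move at their own pace and stop on an object; the grip force is fixed at half the most. Time passes only in rows, so rows that do not move let the fingers close. It gives the time, the measured TCP pose, the force and the opening at its end, in the units of the state.
- bot.read_state(): the state, without advancing time (a new reading comes with each control period).
- bot.capture(name): name is "scene" or "top" or "wrist"; returns a dict with "pixels" (480x640x3 uint8, red, green, blue), "mtx" (3x3 intrinsics, pixels), "camera_from_world" (4x4, takes a point from world to camera coordinates). Camera axes: x right, y down, z forward; pixel columns grow to the right and rows downward; lengths in mm; the calibration is good to about 2 mm. A picture is of the moment at which its call begins. There is no depth.
- bot.close_job(): hands the job in, once; it reports no verdict.
The state is a dict: "time_s": time; "joint_positions": joint angles; "joint_vel": joint speeds; "effort": joint torques, N m; "ee_pos": TCP position; "eef_rot": TCP orientation; "force": force on the tool from outside, world axes, zero at the start; "moment": the same for the moment, N m; "finger_gap": finger opening in mm.
Only numpy, scipy, OpenCV 4.12 (cv2) and the standard library are available. Lean on these libraries where they do the work, as an engineer would, in place of code of your own. Each camera call takes 0.05 s, during which the arm holds its last target.

## Working session

There is one attempt and no reset: what is moved stays moved. The work goes in short steps, Python scripts to look and compute and a tool call to move; the robot and the scene stay as the last step left them, time stands still between calls to the robot, and variables do not carry over. Pictures are saved under pics/ and viewed, and the job is handed in when it is done.

Besides the shell and the picture viewer there is one more tool, called after ">>>" in YAML: its name, and indented under it one key for each argument. drive_tool: Moves the arm, as the interface text tells. Its arguments: {"type":"object","properties":{"slide":{"type":"array"},"dr":{"type":"array"},"gripper":{"type":"array"}},"required":["slide","dr","gripper"]}

```bash
mkdir -p pics; python3 - <<'E'
from rig import bot
import cv2,json
s=bot.read_state();print(s)
for n in["scene","top","wrist"]:
    c=bot.capture(n);cv2.imwrite(f"pics/{n}0.png",c["pixels"][:,:,::-1]);print(n,c["mtx"].tolist(),c["camera_from_world"].round(4).tolist())
E
```

```text
{'time_s': 0.0, 'joint_positions': array([-1.41459451,  0.43521951,  0.0249846 ,  1.57411543, -0.01158059,
        1.13399824, -0.07510948]), 'joint_vel': array([ 1.17250124e-03, -1.87371742e-03, -1.19987291e-04, -3.60270423e-06,
       -3.22088313e-04,  7.60880099e-04, -5.72754039e-04]), 'effort': array([ 6.34677763e-04, -6.70459127e+01,  1.02506887e+00, -3.16221607e+01,
        1.55843137e-02,  1.23953671e-02,  6.97428248e-06]), 'ee_pos': array([159.88138511, 603.6253418 , 202.12121729]), 'eef_rot': array([[-9.66676395e-01,  2.56001341e-01, -2.44890045e-04],
       [ 2.56001404e-01,  9.66675123e-01, -1.57699826e-03],
       [-1.66984556e-04, -1.58713919e-03, -9.99998727e-01]]), 'force': array([-0.10269479, -0.43115081,  0.31492238]), 'moment': array([-0.07469159,  0.01720336, -0.04635514]), 'finger_gap': 85.63285066246505}
scene [[514.8102054475921, 0.0, 319.232141228233], [0.0, 514.8102054475921, 235.3693119732263], [0.0, 0.0, 1.0]] [[0.7497, 0.6615, -0.0185, -387.3901], [0.4992, -0.5836, -0.6404, -187.0043], [-0.4345, 0.4709, -0.7678, 1808.4847], [0.0, 0.0, 0.0, 1.0]]
top [[556.5706303348434, 0.0, 329.36017374782153], [0.0, 556.5706303348434, 239.98124647096068], [0.0, 0.0, 1.0]] [[0.0042, -0.9998, -0.0179, -10.4834], [-0.9934, -0.0021, -0.1143, 514.9541], [0.1142, 0.0183, -0.9933, 1408.2403], [0.0, 0.0, 0.0, 1.0]]
wrist [[408.9093920692502, 0.0, 314.5621265737663], [0.0, 408.9093920692502, 237.84076689329584], [0.0, 0.0, 1.0]] [[0.2565, 0.9665, -0.0004, -626.3945], [0.9216, -0.2444, 0.3016, -39.5845], [0.2914, -0.0778, -0.9534, 379.9924], [0.0, 0.0, 0.0, 1.0]]
```

View pics/scene0.png

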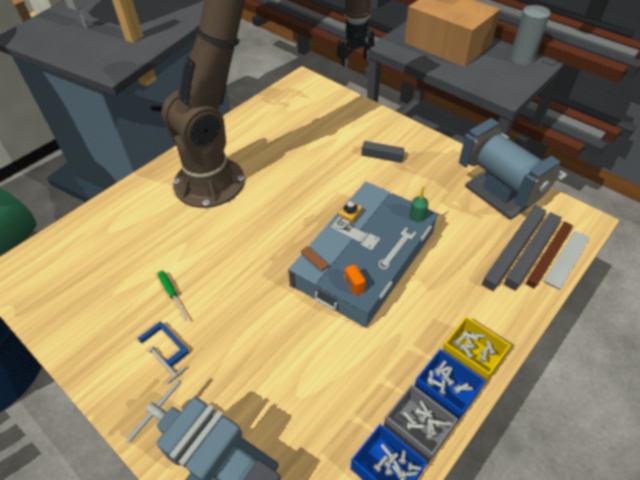

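View pics/top0.png

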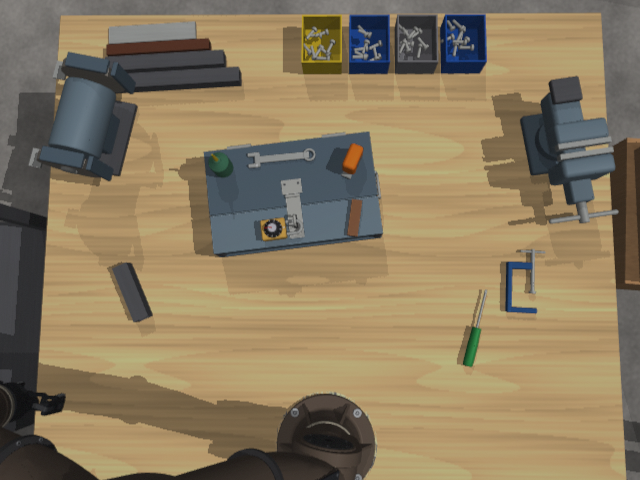

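View pics/wrist0.png

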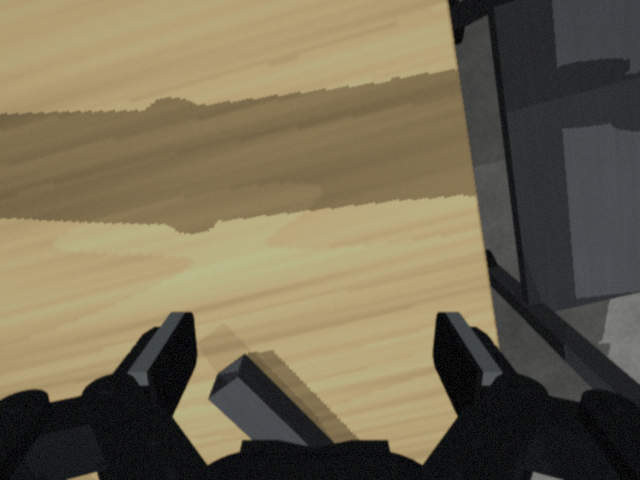

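```bash
python3 - <<'E'
import cv2
i=cv2.imread("pics/top0.png");cv2.imwrite("pics/top0z.png",cv2.resize(i[195:255,240:320],None,fx=10,fy=10,interpolation=cv2.INTER_CUBIC))
E
```

```text
(no output)
```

View pics/top0z.png

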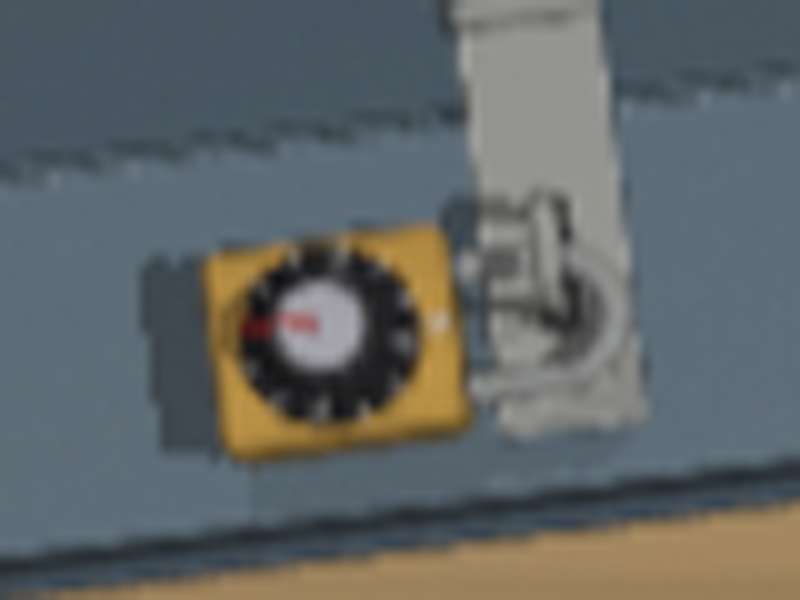

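```bash
cat > h.py <<'E'
import numpy as np
from rig import bot
def ray(c,uv,z):
    T=c["camera_from_world"];R=T[:3,:3];t=T[:3,3]
    d=R.T@np.linalg.inv(c["mtx"])@np.array([uv[0],uv[1],1.]);o=-R.T@t
    return o+d*(z-o[2])/d[2]
def proj(c,p):
    T=c["camera_from_world"];q=c["mtx"]@(T[:3,:3]@np.array(p,float)+T[:3,3]);return q[:2]/q[2]
E
python3 - <<'E'
from h import *
c=bot.capture("top")
f=lambda u,v,z:ray(c,(240+u/10-.5+.05,195+v/10-.5+.05),z).round(1)
print("knob",f(320,325,152))
for n,p in dict(tl=(207,250),tr=(440,225),br=(470,430),bl=(232,460)).items(): print(n,f(*p,130))
print("idx",f(438,322,130),"dial",f(332,335,134))
print("bow",f(620,310,119),"staple top",f(545,210,135))
for n,p in dict(a=(207.6,151.6),b=(369,132),c=(382,234),d=(215,252)).items(): print(n,ray(c,p,100).round(1))
s=bot.read_state();T=c["camera_from_world"]
w=bot.capture("wrist")["camera_from_world"];R=s["eef_rot"];
# wrist cam in tool
print("cam in tool",(R.T@(-w[:3,:3].T@w[:3,3]-s["ee_pos"])).round(1)); print((w[:3,:3]@R).round(3))
E
```

```text
knob [531.5 126.2 152. ]
tl [552.8 156.5 130. ]
tr [559.  100.2 130. ]
br [509.1  92.3 130. ]
bl [501.7 149.6 130. ]
idx [535.3 100.4 130. ] dial [531.5 125.5 134. ]
bow [539.8  57.2 119. ] staple top [561.9  74.4 135. ]
a [729.6 296.6 100. ]
b [ 779.7 -108.5  100. ]
c [ 521.9 -139.3  100. ]
d [476.5 270.9 100. ]
cam in tool [  76.5    1.8 -171.8]
[[-0.001  1.    -0.001]
 [-0.953 -0.001 -0.302]
 [-0.302  0.001  0.953]]
```

>>> drive_tool:
  slide:
    - [-0.02,-0.0153,-0.004]
    - [-0.02,-0.0153,-0.004]
    - [-0.02,-0.0153,-0.004]
    - [-0.02,-0.0153,-0.004]
    - [-0.02,-0.0153,-0.004]
    - [-0.02,-0.0153,-0.004]
    - [-0.02,-0.0153,-0.004]
    - [-0.02,-0.0153,-0.004]
    - [-0.02,-0.0153,-0.004]
    - [-0.02,-0.0153,-0.004]
    - [-0.02,-0.0153,0]
    - [-0.02,-0.0153,0]
  dr:
    - [0,0,-0.03]
    - [0,0,-0.03]
    - [0,0,-0.03]
    - [0,0,-0.03]
    - [0,0,-0.03]
    - [0,0,-0.03]
    - [0,0,-0.03]
    - [0,0,-0.03]
    - [0,0,-0.03]
    - [0,0,-0.03]
    - [0,0,-0.03]
    - [0,0,-0.03]
  gripper: [1,1,1,1,1,1,1,1,1,1,1,1]

```text
time_s: 1.75
ee_pos: [381.1, 399.4, 243.0]
eef_rot: [[-0.995, -0.102, 0.0], [-0.102, 0.995, 0.0], [-0.0, 0.0, -1.0]]
force: [-0.4, -0.6, 0.2]
finger_gap: 85.3
```

```bash
python3 - <<'E'
from h import *
s=bot.read_state();print(s["time_s"],s["ee_pos"],s["eef_rot"].round(3),s["joint_positions"].round(2))
print(s["eef_rot"].T@(np.array([531,125.5,240])-s["ee_pos"]))
E
```

```text
1.75 [381.08944357 399.41992348 242.95391755] [[-0.995 -0.102  0.   ]
 [-0.102  0.995  0.   ]
 [-0.     0.    -1.   ]] [-0.95  0.28  0.06  1.7  -0.02  1.16  0.79]
[-121.19617332 -287.77915904    2.94418594]
```

>>> drive_tool:
  slide:
    - [-0.01,-0.024,0]
    - [-0.01,-0.024,0]
    - [-0.01,-0.024,0]
    - [-0.01,-0.024,0]
    - [-0.01,-0.024,0]
    - [-0.01,-0.024,0]
    - [-0.01,-0.024,0]
    - [-0.01,-0.024,0]
    - [-0.01,-0.024,0]
    - [-0.01,-0.024,0.001]
    - [-0.01,-0.024,0.001]
    - [-0.01,-0.024,0.001]
  dr:
    - [0,0,0]
    - [0,0,0]
    - [0,0,0]
    - [0,0,0]
    - [0,0,0]
    - [0,0,0]
    - [0,0,0]
    - [0,0,0]
    - [0,0,0]
    - [0,0,0]
    - [0,0,0]
    - [0,0,0]
  gripper: [1,1,1,1,1,1,1,1,1,1,1,1]

```text
time_s: 3.25
ee_pos: [529.3, 124.8, 239.9]
eef_rot: [[-0.995, -0.101, -0.0], [-0.101, 0.995, 0.0], [0.0, 0.0, -1.0]]
force: [0.0, -0.1, -0.0]
finger_gap: 85.5
```

```bash
python3 - <<'E'
from h import *
import cv2
c=bot.capture("wrist");s=bot.read_state();print(s["time_s"],s["ee_pos"],s["eef_rot"].round(3),s["joint_positions"].round(2))
cv2.imwrite("pics/w1.png",c["pixels"][:,:,::-1])
print(proj(c,[531.5,126,152]))
E
```

```text
3.3 [530.79480591 120.76463045 239.82369913] [[-0.995 -0.097  0.001]
 [-0.097  0.995 -0.002]
 [-0.001 -0.002 -1.   ]] [-0.5   0.27  0.23  1.73 -0.06  1.15  1.41]
[313.39169167 232.20391072]
```

View pics/w1.png

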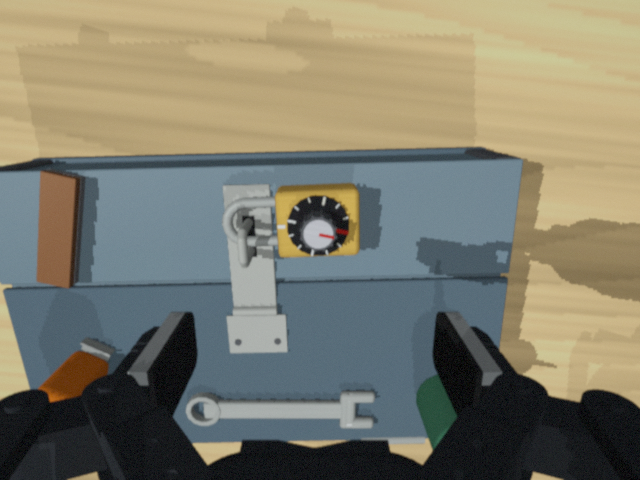

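```bash
python3 - <<'E'
from h import *
import cv2
c=bot.capture("wrist");s=bot.read_state();print(s["time_s"],s["ee_pos"],s["eef_rot"].round(4).tolist())
i=c["pixels"][:,:,::-1]
cv2.imwrite("pics/w2z.png",cv2.resize(i[165:275,215:375],None,fx=5,fy=5,interpolation=cv2.INTER_CUBIC))
print(proj(c,[531.5,126,152]), proj(c,[539,57,119]))
E
```

```text
3.35 [530.07677879 122.23916734 239.83985349] [[-0.9953, -0.0966, 0.0005], [-0.0966, 0.9953, -0.0015], [-0.0004, -0.0015, -1.0]]
[320.0712564 230.4585459] [225.7494537 218.7540113]
```

View pics/w2z.png

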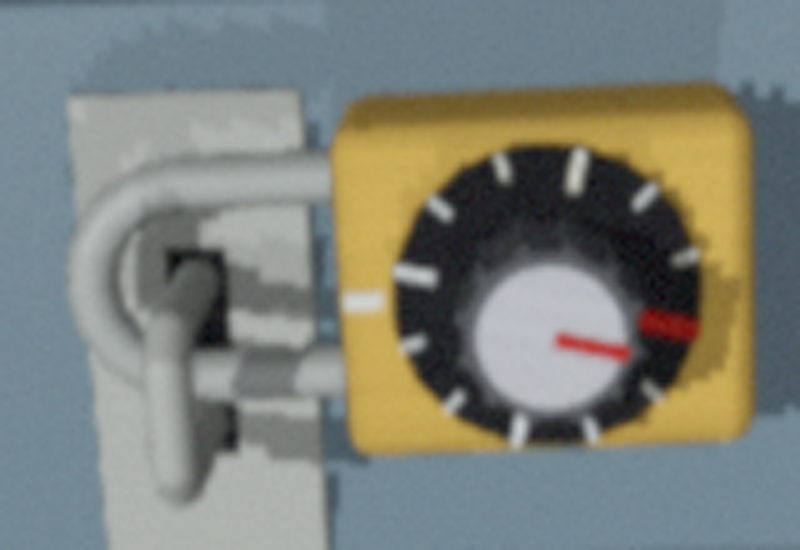

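```bash
python3 - <<'E'
from h import *
c=bot.capture("wrist");s=bot.read_state();print(s["time_s"],s["ee_pos"])
f=lambda u,v,z:ray(c,(215+(u+.5)/5-.5,165+(v+.5)/5-.5),z)
P={n:f(*p,134)[:2] for n,p in {0:(668,325),1:(653,392),2:(590,430),3:(520,430),4:(455,402),5:(412,345),6:(415,275),7:(440,208),8:(503,168),9:(576,170),10:(645,196),11:(686,257)}.items()}
rim={n:f(*p,134)[:2] for n,p in dict(l=(395,297),r=(702,297),t=(548,146),b=(548,446)).items()}
print({k:v.round(1) for k,v in rim.items()})
cen=np.array([(rim['t'][0]+rim['b'][0])/2,(rim['l'][1]+rim['r'][1])/2]);print("cen",cen)
idx=f(363,301,130)[:2];print("idx",idx)
ia=np.degrees(np.arctan2(*(idx-cen)[::-1]));print(ia,np.linalg.norm(idx-cen))
for n,p in P.items():print(n,round((np.degrees(np.arctan2(*(p-cen)[::-1]))-ia+30*n+180)%360-180,1),np.linalg.norm(p-cen).round(1))
for q in [(333,125),(745,90),(755,440),(352,455)]:print(f(*q,129).round(1))
print("knob",f(550,338,152),"bow",f(85,270,119),"staple",f(165,330,137),f(178,495,137),f(200,275,137))
E
```

```text
3.4 [529.36687801 124.15529491 239.8181294 ]
{'l': array([533.1, 109.3]), 'r': array([528.9, 152.3]), 't': array([509.6, 128.5]), 'b': array([553.2, 133. ])}
cen [531.38814345 130.79244127]
idx [535.27350734 104.64865737]
-81.54684689478496 26.430919186712597
0 164.6 17.4
1 164.7 20.4
2 164.6 20.4
3 165.7 19.9
4 166.1 20.2
5 166.2 20.4
6 166.3 19.1
7 166.0 20.1
8 165.8 19.9
9 165.8 18.9
10 165.3 20.0
11 164.9 20.2
[510.5  98.5 129. ]
[500.1 155.2 129. ]
[551.1 163.4 129. ]
[559.2 104.8 129. ]
knob [531.64168504 130.66102229 152.        ] bow [537.64380779  62.87877561 119.        ] staple [540.13721133  77.65375657 137.        ] [564.7067303   80.67044493 137.        ] [531.6970902   82.12206553 137.        ]
```

>>> drive_tool:
  slide:
    - [0,0,0]
    - [0,0,0]
  dr:
    - [0,0,0]
    - [0,0,0]
  gripper: [0.06,0.06]

```text
time_s: 3.65
ee_pos: [528.6, 126.6, 239.9]
eef_rot: [[-0.995, -0.103, -0.0], [-0.103, 0.995, 0.0], [0.0, 0.0, -1.0]]
force: [0.4, 0.7, 0.2]
finger_gap: 51.6
```

```bash
python3 - <<'E'
from h import *
import cv2
c=bot.capture("wrist");s=bot.read_state();print(s["time_s"],s["ee_pos"],s["finger_gap"])
i=c["pixels"][:,:,::-1]
print((-c["camera_from_world"][:3,:3].T@c["camera_from_world"][:3,3]).round(1))
cv2.imwrite("pics/w3z.png",cv2.resize(i[165:275,215:375],None,fx=5,fy=5,interpolation=cv2.INTER_CUBIC))
print(proj(c,[531.5,126,152]), proj(c,[539,57,119]))
c=bot.capture("wrist");print((-c["camera_from_world"][:3,:3].T@c["camera_from_world"][:3,3]).round(1))
E
```

```text
3.7 [528.6348972  126.5048542  239.92239422] 45.37216378246355
[452.9 120.3 411.7]
[310.51668872 232.89274688] [217.17653595 220.54301   ]
[453.  120.2 411.7]
```

View pics/w3z.png

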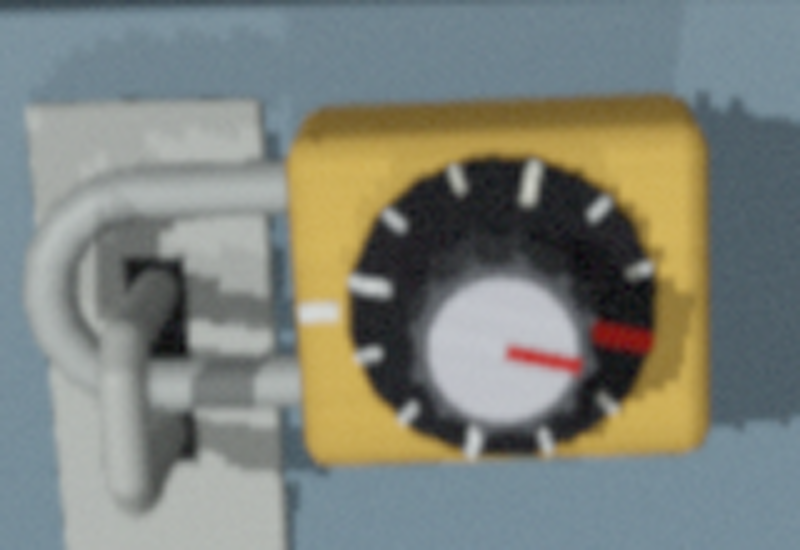

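```bash
python3 - <<'E'
from h import *
c=bot.capture("wrist");s=bot.read_state();R=s["eef_rot"]
f=lambda u,v,z:ray(c,(215+(u+.5)/5-.5,165+(v+.5)/5-.5),z)
cen=(f(350,308,134)+f(657,308,134)+f(502,157,134)+f(502,456,134))/4
k=f(503,350,152);print("cen",cen,"knob",k,"idx",f(320,313,130))
for q in [(290,137),(703,102),(710,452),(308,466)]:print(f(*q,129).round(1))
t=k.copy();t[2]=137
print("bow",f(40,280,119),"staple ends",f(158,285,137),f(135,500,137))
print(s["ee_pos"],R.T@(t-s["ee_pos"]))
E
```

```text
cen [531.9863768  128.87076112 134.        ] knob [532.50676881 128.91381068 152.        ] idx [536.37737998 102.99857919 130.        ]
[511.5  96.8 129. ]
[500.7 153.7 129. ]
[552.1 161.6 129. ]
[560.2 102.9 129. ]
bow [538.7629984   60.68141585 119.        ] staple ends [532.54828315  80.69271609 137.        ] [564.92764641  79.05068272 137.        ]
[528.77032798 126.22411486 239.92844726] [ -3.99031057   2.27435329 102.92893397]
```

>>> drive_tool:
  slide:
    - [-0.0034,0.001,0.015]
    - [0,0,0.015]
    - [0,0,0.02]
    - [0,0,0.02]
    - [0,0,0.02]
    - [0,0,0.014]
    - [0,0,0]
    - [0,0,0]
    - [0,0,0]
  dr:
    - [0,0,0]
    - [0,0,0]
    - [0,0,0]
    - [0,0,0]
    - [0,0,0]
    - [0,0,0]
    - [0,0,0]
    - [0,0,0]
    - [0,0,0]
  gripper: [0.06,0.06,0.06,0.06,0.06,0.06,0.06,0.06,0.06]

```text
time_s: 4.92
ee_pos: [532.8, 127.1, 136.6]
eef_rot: [[-0.995, -0.101, 0.001], [-0.101, 0.995, 0.001], [-0.001, 0.0, -1.0]]
force: [-0.7, -0.5, 0.3]
finger_gap: 45.2
```

```bash
python3 - <<'E'
from h import *
import cv2
c=bot.capture("wrist");s=bot.read_state();print(s["time_s"],s["ee_pos"],s["finger_gap"],s["force"])
cv2.imwrite("pics/w4.png",c["pixels"][:,:,::-1])
E
```

```text
4.975 [532.73054806 127.09551616 136.59067702] 45.133721272102306 [ 0.10469094 -0.69505805  0.03766468]
```

View pics/w4.png

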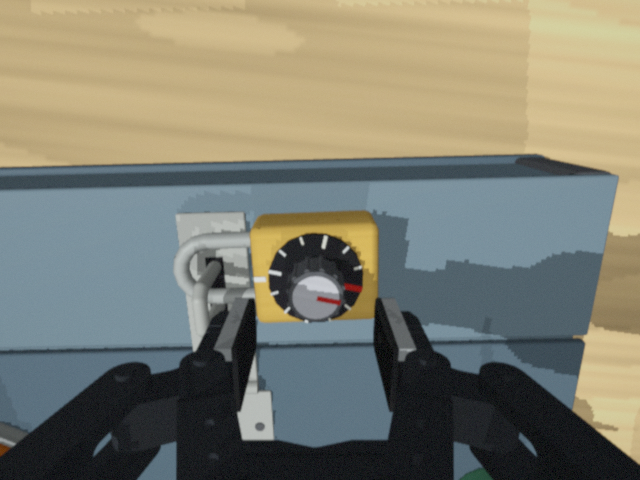

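>>> drive_tool:
  slide:
    - [0,0.0018,0]
    - [0,0,0]
    - [0,0,0]
    - [0,0,0]
    - [0,0,0]
    - [0,0,0]
  dr:
    - [0,0,0]
    - [0,0,0]
    - [0,0,0]
    - [0,0,0]
    - [0,0,0]
    - [0,0,0]
  gripper: [0.06,-1,-1,-1,-1,-1]

```text
time_s: 5.72
ee_pos: [532.1, 128.7, 135.9]
eef_rot: [[-0.995, -0.101, -0.0], [-0.101, 0.995, 0.0], [0.0, 0.0, -1.0]]
force: [-0.4, 0.3, -0.3]
finger_gap: 0.2
```

```bash
python3 - <<'E'
from h import *
import cv2
c=bot.capture("wrist");s=bot.read_state();print(s["time_s"],s["ee_pos"],s["finger_gap"],s["force"],s["moment"])
cv2.imwrite("pics/w5.png",c["pixels"][:,:,::-1])
E
```

```text
5.775 [532.07354022 128.71591274 135.89392299] 0.17808529038925752 [-0.04096964 -0.58726732  0.46943363] [-0.01243894  0.04492022 -0.04446847]
```

View pics/w5.png

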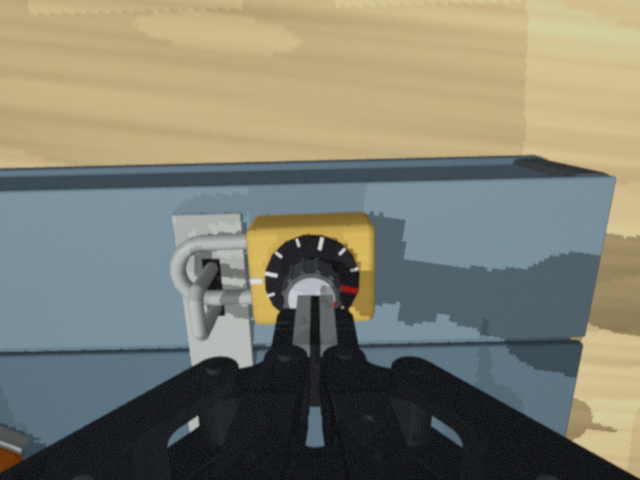

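```bash
python3 - <<'E'
from h import *
c=bot.capture("wrist");s=bot.read_state();R=s["eef_rot"];T=c["camera_from_world"]
o5=-T[:3,:3].T@T[:3,3];off=o5-s["ee_pos"];print(off)
K=np.linalg.inv(c["mtx"])
def r(uv): d=T[:3,:3].T@K@np.array([*uv,1.]);return d/np.linalg.norm(d)
L=[(np.array([453,120.25,411.7]),r((315.6,235))),(np.array([532.73,127.1,136.6])+off,r((318,298)))]
A=0;b=0
for o,d in L:
    M=np.eye(3)-np.outer(d,d);A=A+M;b=b+M@o
print("knob tri",np.linalg.solve(A,b))
print(proj(c,[532,128,152]),proj(c,s["ee_pos"]),proj(c,s["ee_pos"]+[0,0,19]),[proj(c,s["ee_pos"]+R@np.array([x,0,-z])).round() for x in(11,-11) for z in(0,16)])
t=bot.capture("top");import cv2;cv2.imwrite("pics/t5z.png",cv2.resize(t["pixels"][195:255,240:320,::-1],None,fx=10,fy=10,interpolation=cv2.INTER_CUBIC))
t=bot.capture("scene");cv2.imwrite("pics/s5z.png",cv2.resize(t["pixels"][170:270,290:410,::-1],None,fx=6,fy=6,interpolation=cv2.INTER_CUBIC))
print(proj(bot.capture("top"),[532,128,152]))
E
```

```text
[-75.67457881  -6.11175926 171.7765222 ]
knob tri [532.71558317 129.69066107 151.83588017]
[309.01511138 298.10905234] [310.95673692 282.80084019] [310.60432126 301.54291365] [array([311., 260.]), array([311., 274.]), array([311., 305.]), array([311., 322.])]
[270.77913365 226.83052125]
```

View pics/s5z.png

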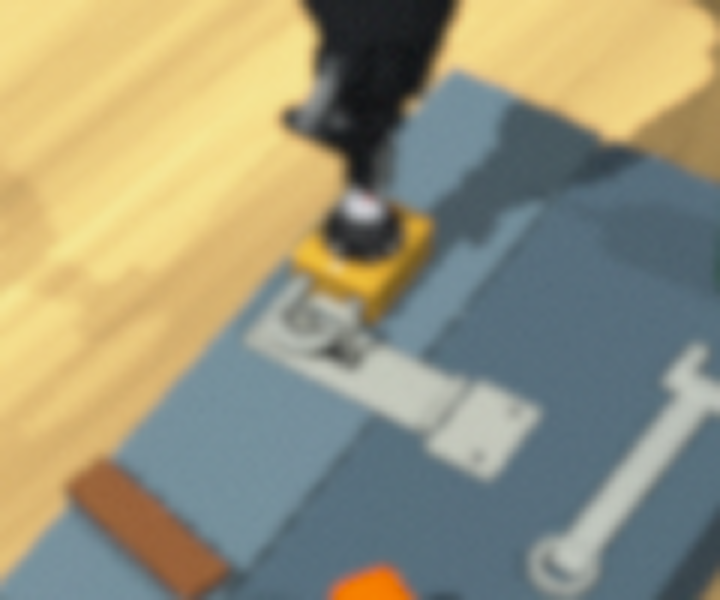

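View pics/t5z.png

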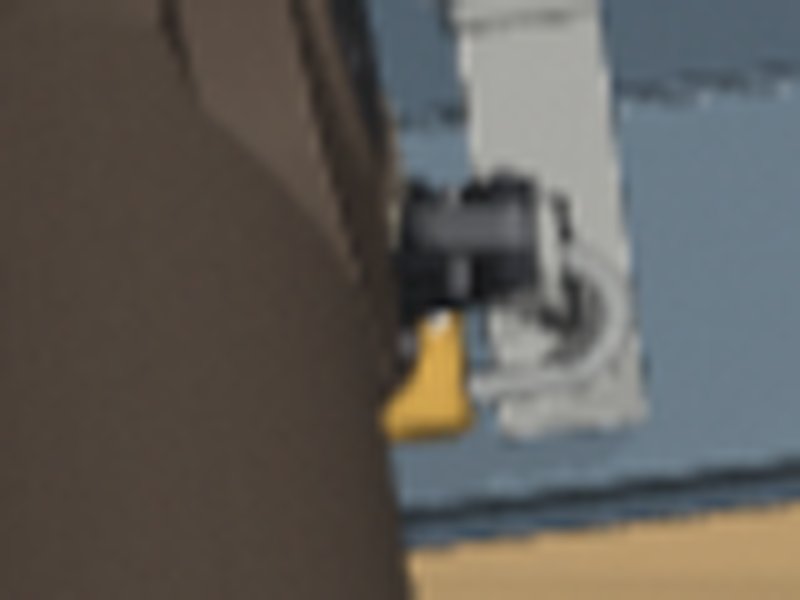

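```bash
python3 - <<'E'
from h import *
c=bot.capture("scene")
for z in(136,145,152,160,170):print(z,((proj(c,[532.,128.7,z])+.5-[290,170])*6).round())
E
```

```text
136 [368. 227.]
145 [368. 214.]
152 [369. 205.]
160 [369. 193.]
170 [370. 179.]
```

>>> drive_tool:
  slide:
    - [0,0,0.002]
    - [0,0,0.002]
    - [0,0,0]
  dr:
    - [0,0,0]
    - [0,0,0]
    - [0,0,0]
  gripper: [-1,-1,-1]

```text
time_s: 6.4
ee_pos: [531.9, 128.7, 131.7]
eef_rot: [[-0.995, -0.101, -0.0], [-0.101, 0.995, -0.0], [0.0, -0.0, -1.0]]
force: [0.1, -0.3, -0.8]
finger_gap: -0.1
```

>>> drive_tool:
  slide:
    - [0,0,0.002]
    - [0,0,0.002]
    - [0,0,0]
  dr:
    - [0,0,0]
    - [0,0,0]
    - [0,0,0]
  gripper: [-1,-1,-1]

```text
time_s: 6.78
ee_pos: [531.9, 128.7, 127.7]
eef_rot: [[-0.995, -0.101, -0.0], [-0.101, 0.995, -0.0], [0.0, -0.0, -1.0]]
force: [-0.1, 0.0, 0.1]
finger_gap: 0.0
```

```bash
python3 - <<'E'
from h import *
import cv2
c=bot.capture("wrist");cv2.imwrite("pics/w6.png",c["pixels"][:,:,::-1])
t=bot.capture("scene");cv2.imwrite("pics/s6z.png",cv2.resize(t["pixels"][170:240,310:390,::-1],None,fx=8,fy=8,interpolation=cv2.INTER_CUBIC))
E
```

```text
(no output)
```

View pics/w6.png

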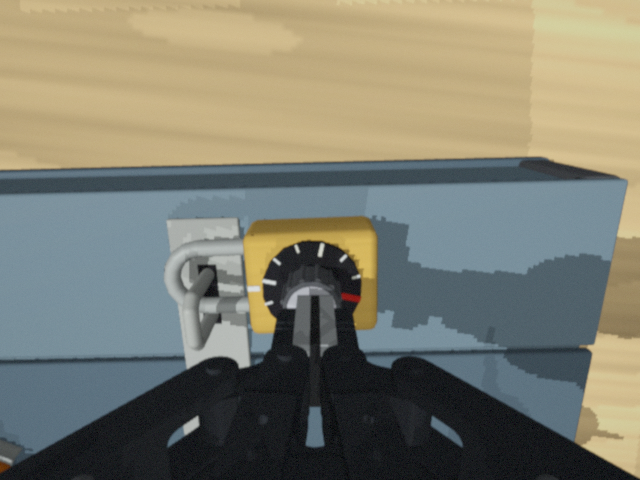

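View pics/s6z.png

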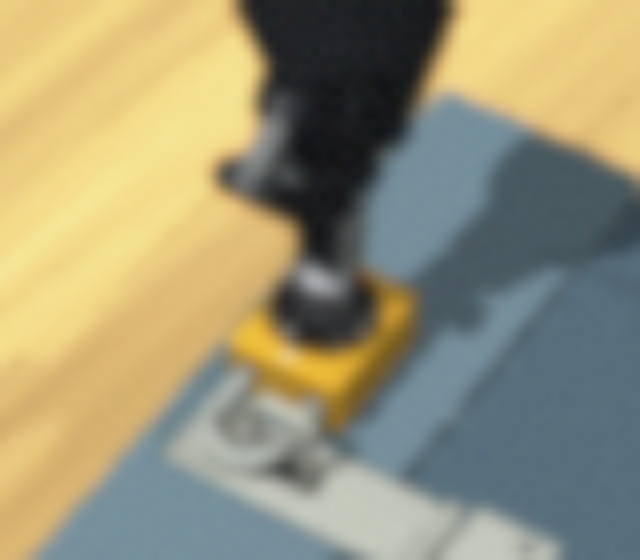

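>>> drive_tool:
  slide:
    - [0,0,0.001]
    - [0,0,0.001]
    - [0,0,0.001]
    - [0,0,0]
  dr:
    - [0,0,0]
    - [0,0,0]
    - [0,0,0]
    - [0,0,0]
  gripper: [-1,-1,-1,-1]

```text
time_s: 7.38
ee_pos: [532.0, 128.7, 124.8]
eef_rot: [[-0.995, -0.101, -0.0], [-0.101, 0.995, -0.0], [0.0, -0.0, -1.0]]
force: [-0.3, -0.5, 0.8]
finger_gap: 0.4
```

>>> drive_tool:
  slide:
    - [0,0,0.001]
    - [0,0,0.001]
    - [0,0,0]
  dr:
    - [0,0,0]
    - [0,0,0]
    - [0,0,0]
  gripper: [-1,-1,-1]

```text
time_s: 7.75
ee_pos: [532.2, 128.7, 123.7]
eef_rot: [[-0.995, -0.101, 0.0], [-0.101, 0.995, 0.0], [-0.001, 0.0, -1.0]]
force: [-2.9, -1.0, 8.7]
finger_gap: -0.3
```

>>> drive_tool:
  slide:
    - [0,0,0.001]
    - [0,0,0.001]
    - [0,0,0]
  dr:
    - [0,0,0]
    - [0,0,0]
    - [0,0,0]
  gripper: [-1,-1,-1]

```text
time_s: 8.12
ee_pos: [532.4, 128.8, 123.4]
eef_rot: [[-0.995, -0.101, 0.001], [-0.101, 0.995, 0.001], [-0.002, 0.001, -1.0]]
force: [-9.9, -2.3, 28.5]
finger_gap: -0.2
```

>>> drive_tool:
  slide:
    - [0,0,-0.004]
    - [0,0,-0.008]
    - [0,0,0]
    - [0,0,0]
    - [0,0,0]
    - [0,0,0.006]
    - [0,0,0.006]
    - [0,0,0.006]
    - [0,0,0.004]
    - [0,0,0]
  dr:
    - [0,0,0]
    - [0,0,0]
    - [0,0,0]
    - [0,0,0]
    - [0,0,0]
    - [0,0,0]
    - [0,0,0]
    - [0,0,0]
    - [0,0,0]
    - [0,0,0]
  gripper: [-1,-1,0.06,0.06,0.06,0.06,0.06,0.06,0.06,0.06]

```text
time_s: 9.38
ee_pos: [531.8, 128.6, 110.5]
eef_rot: [[-0.995, -0.101, -0.001], [-0.101, 0.995, -0.0], [0.001, -0.0, -1.0]]
force: [0.5, 0.4, 0.4]
finger_gap: 45.3
```

```bash
python3 - <<'E'
from h import *
import cv2
c=bot.capture("wrist");s=bot.read_state();print(s["time_s"],s["ee_pos"],s["finger_gap"],s["force"])
cv2.imwrite("pics/w7.png",c["pixels"][:,:,::-1])
E
```

```text
9.425 [532.02572127 128.67475027 110.78307974] 45.14381241320133 [ 0.34464695 -0.22171948 -0.50093962]
```

View pics/w7.png

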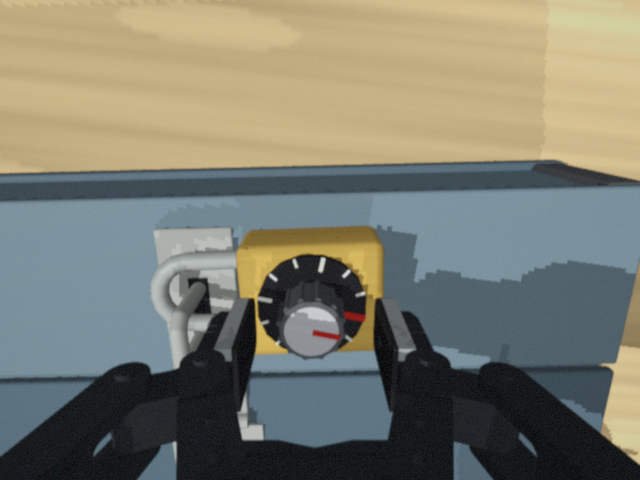

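>>> drive_tool:
  slide:
    - [0,0,0.0035]
    - [0,0,0]
    - [0,0,0]
    - [0,0,0]
    - [0,0,0]
    - [0,0,0]
  dr:
    - [0,0,0]
    - [0,0,0]
    - [0,0,0]
    - [0,0,0]
    - [0,0,0]
    - [0,0,0]
  gripper: [0.06,-1,-1,-1,-1,-1]

```text
time_s: 10.18
ee_pos: [532.1, 128.6, 107.6]
eef_rot: [[-0.995, -0.101, 0.0], [-0.101, 0.995, 0.0], [-0.0, -0.0, -1.0]]
force: [-2.1, -1.5, 5.8]
finger_gap: 21.5
```

```bash
python3 - <<'E'
from h import *
import cv2
c=bot.capture("wrist");s=bot.read_state();print(s["time_s"],s["ee_pos"],s["finger_gap"],s["force"],s["moment"],s["joint_positions"])
cv2.imwrite("pics/w8.png",c["pixels"][:,:,::-1])
E
```

```text
10.225 [532.10629647 128.5619608  107.61218044] 21.772395232714423 [-1.85626572 -1.87835949  5.55025287] [-0.31931653  0.41216981  0.0109131 ] [-0.48284639  0.41176236  0.19875341  1.89077682 -0.1054191   0.84896915
  1.44121599]
```

View pics/w8.png

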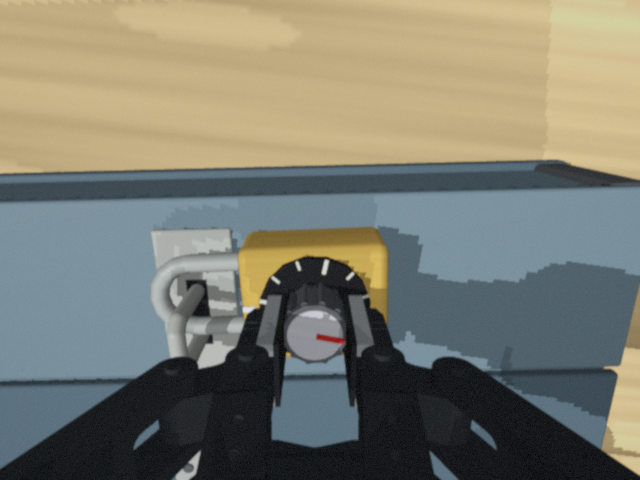

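>>> drive_tool:
  slide:
    - [0,0,0]
    - [0,0,0]
    - [0,0,0]
    - [0,0,0]
    - [0,0,0]
    - [0,0,0]
    - [0,0,0]
    - [0,0,0]
    - [0,0,0]
    - [0,0,0]
    - [0,0,0]
    - [0,0,0]
  dr:
    - [0,0,0.1]
    - [0,0,0.12]
    - [0,0,0.12]
    - [0,0,0.12]
    - [0,0,0.12]
    - [0,0,0.12]
    - [0,0,0.12]
    - [0,0,0.12]
    - [0,0,0.12]
    - [0,0,0.12]
    - [0,0,0.1]
    - [0,0,0]
  gripper: [-1,-1,-1,-1,-1,-1,-1,-1,-1,-1,-1,-1]

```text
time_s: 11.72
ee_pos: [531.9, 128.0, 107.6]
eef_rot: [[-0.38, 0.925, -0.0], [0.925, 0.38, -0.001], [-0.001, -0.001, -1.0]]
force: [-2.5, -3.7, 7.3]
finger_gap: 21.7
```

```bash
python3 - <<'E'
from h import *
import cv2
c=bot.capture("wrist");s=bot.read_state();print(s["time_s"],s["ee_pos"],s["eef_rot"].round(3),s["finger_gap"],s["force"],s["moment"],s["joint_positions"])
cv2.imwrite("pics/w9.png",c["pixels"][:,:,::-1])
E
```

```text
11.775 [531.90350227 127.96107404 107.60972908] [[-0.381  0.925 -0.   ]
 [ 0.925  0.381 -0.001]
 [-0.001 -0.001 -1.   ]] 21.39008247454684 [-3.11286729 -3.9302425   7.41274534] [-0.70898441  0.6484609   0.03423353] [-0.72242578  0.44278096  0.5321476   1.91067351 -0.28894742  0.86444908
  0.34820641]
```

View pics/w9.png

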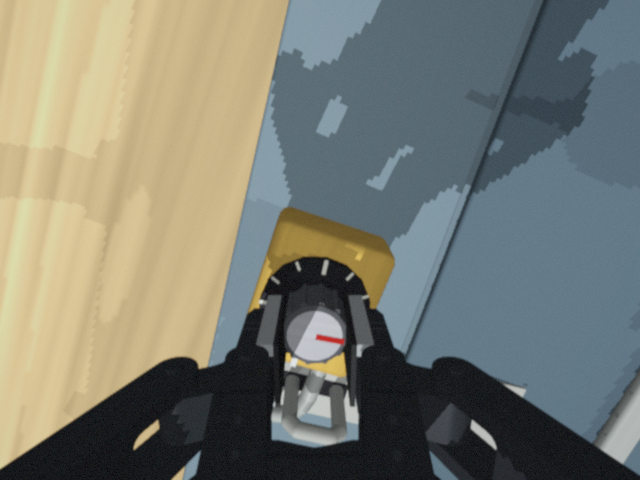

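```bash
python3 - <<'E'
import cv2
i=cv2.imread("pics/w9.png");cv2.imwrite("pics/w9z.png",cv2.resize(i[195:345,225:425],None,fx=4,fy=4,interpolation=cv2.INTER_CUBIC))
E
```

```text
(no output)
```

View pics/w9z.png

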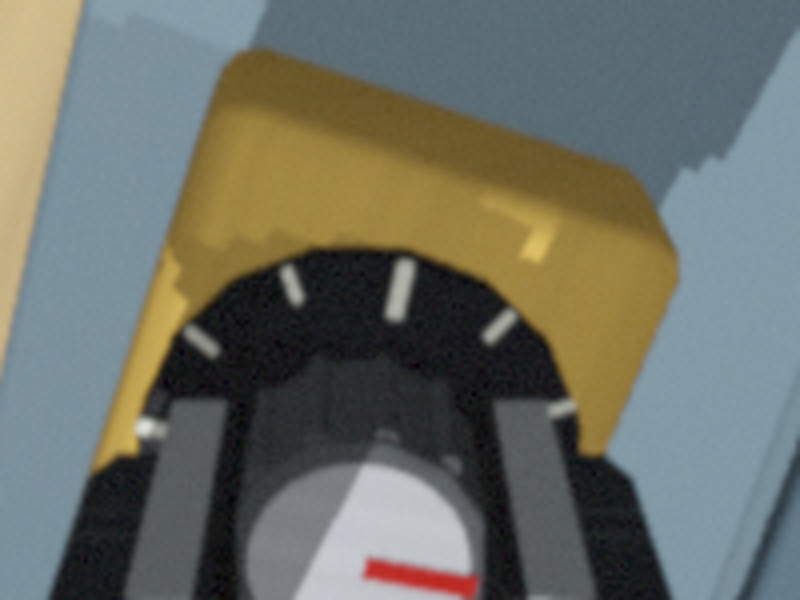

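```bash
cat >> h.py <<'E'
def ang(d): return np.degrees(np.arctan2(d[1],d[0]))
E
python3 - <<'E'
from h import *
c=bot.capture("wrist");s=bot.read_state()
f=lambda u,v,z:ray(c,(225+(u+.5)/4-.5,195+(v+.5)/4-.5),z)
tl,tr=f(235,108,129),f(655,235,129);print("tail edge perp->x",ang(tl-tr)+90-0, tl,tr)
print("left edge",ang(f(95,465,129)-f(208,125,129)),"right",ang(f(605,455,129)-f(672,275,129)))
P={8:(292,285),9:(400,290),10:(500,325),11:(562,408),7:(202,340)}
W={n:f(*p,134) for n,p in P.items()}
# centre from circle fit r=20 for short marks: least squares using knob centre estimate
from scipy.optimize import least_squares
def res(q): return [x for n,w in W.items() for x in (w[:2]-q[:2]-(19 if n==9 else 20)*np.array([np.cos(q[2]-n*np.pi/6),np.sin(q[2]-n*np.pi/6)]))]
r=least_squares(res,[532,128,0.2]);print(r.x,np.degrees(r.x[2]),r.cost)
E
```

```text
tail edge perp->x -85.13999631460075 [508.21530037 158.55779579 129.        ] [550.72121891 162.17195017 129.        ]
left edge -86.80268196485672 right -83.82477238410647
[5.32712607e+02 1.30613823e+02 1.89691437e-01] 10.868518762337583 0.3302145008727448
```

>>> drive_tool:
  slide:
    - [0,0,0]
    - [0,0,0]
    - [0,0,0]
  dr:
    - [0,0,0.05]
    - [0,0,0.05]
    - [0,0,0]
  gripper: [-1,-1,-1]

```text
time_s: 12.2
ee_pos: [531.8, 127.9, 107.6]
eef_rot: [[-0.286, 0.958, -0.001], [0.958, 0.286, -0.001], [-0.0, -0.001, -1.0]]
force: [-3.0, -4.3, 7.8]
finger_gap: 21.4
```

```bash
python3 - <<'E'
from h import *
import cv2
c=bot.capture("wrist");s=bot.read_state();print(s["time_s"],s["ee_pos"],ang(s["eef_rot"][:,1]),s["finger_gap"],s["force"],s["moment"])
i=c["pixels"][:,:,::-1];cv2.imwrite("pics/w10z.png",cv2.resize(i[195:345,225:425],None,fx=4,fy=4,interpolation=cv2.INTER_CUBIC))
E
```

```text
12.25 [531.81916968 127.96635506 107.59977883] 16.67992425616541 21.515231722693553 [-3.61087526 -2.85147484  6.67224598] [-0.7926759   0.71561705 -0.07496979]
```

View pics/w10z.png

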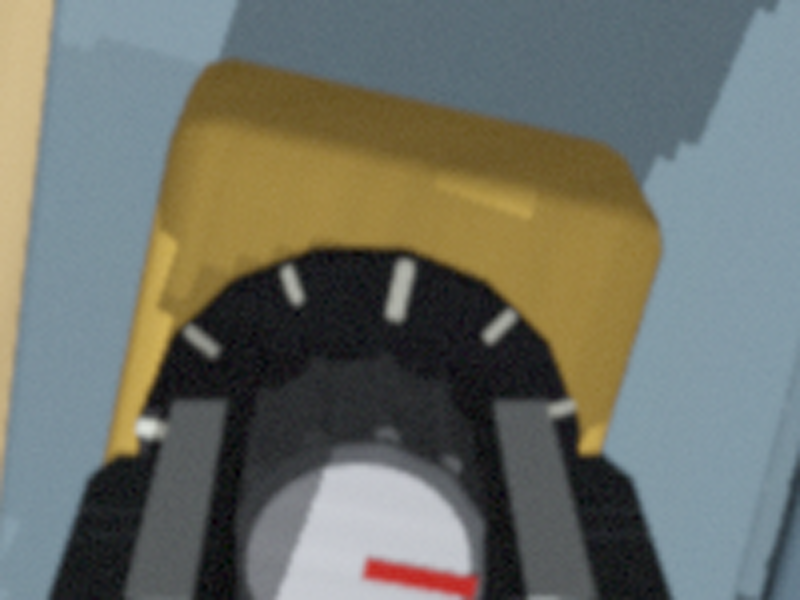

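```bash
python3 - <<'E'
from h import *
c=bot.capture("wrist");s=bot.read_state()
f=lambda u,v,z:ray(c,(225+(u+.5)/4-.5,195+(v+.5)/4-.5),z)
tl,tr=f(195,120,129),f(640,212,129);print("tail edge perp->x",ang(tl-tr)+90)
print("left edge",ang(f(108,455,129)-f(170,145,129)),"right",ang(f(605,445,129)-f(657,255,129)))
P={8:(292,285),9:(400,290),10:(500,325),11:(562,408),7:(202,340)}
W={n:f(*p,134) for n,p in P.items()}
from scipy.optimize import least_squares
def res(q): return [x for n,w in W.items() for x in (w[:2]-q[:2]-(19 if n==9 else 20)*np.array([np.cos(q[2]-n*np.pi/6),np.sin(q[2]-n*np.pi/6)]))]
r=least_squares(res,[532,128,0.2]);print(r.x,np.degrees(r.x[2]),r.cost)
E
```

```text
tail edge perp->x -85.54666928448577
left edge -86.12278765715996 right -84.78338050905576
[5.32721051e+02 1.30597391e+02 8.97978536e-02] 5.145038021225075 0.3293708965764173
```

>>> drive_tool:
  slide:
    - [0,0,0]
    - [0,0,0]
    - [0,0,0]
    - [0,0,-0.015]
    - [0,0,-0.015]
    - [0,0,-0.02]
    - [0,0,0]
    - [0,0,0]
    - [0,0,0]
  dr:
    - [0,0,0]
    - [0,0,0]
    - [0,0,0]
    - [0,0,0.07]
    - [0,0,0.07]
    - [0,0,0.07]
    - [0,0,0]
    - [0,0,0]
    - [0,0,0]
  gripper: [0.06,0.06,0.06,0.06,0.6,1,1,1,1]

```text
time_s: 13.42
ee_pos: [531.6, 128.7, 156.7]
eef_rot: [[-0.083, 0.997, -0.001], [0.997, 0.083, -0.0], [-0.0, -0.001, -1.0]]
force: [-0.3, -0.5, 0.1]
finger_gap: 85.2
```

```bash
python3 - <<'E'
from h import *
import cv2
c=bot.capture("wrist");s=bot.read_state();print(s["time_s"],s["ee_pos"],ang(s["eef_rot"][:,1]),s["finger_gap"],s["force"],s["moment"])
i=c["pixels"][:,:,::-1];cv2.imwrite("pics/w11z.png",cv2.resize(i[165:385,155:475],None,fx=2.5,fy=2.5,interpolation=cv2.INTER_CUBIC))
E
```

```text
13.475 [531.64307557 128.59963684 156.71732943] 4.723724125844077 85.35012789535025 [ 0.16097695 -1.20031333  0.55985415] [-0.01485961  0.05941639 -0.01288952]
```

View pics/w11z.png

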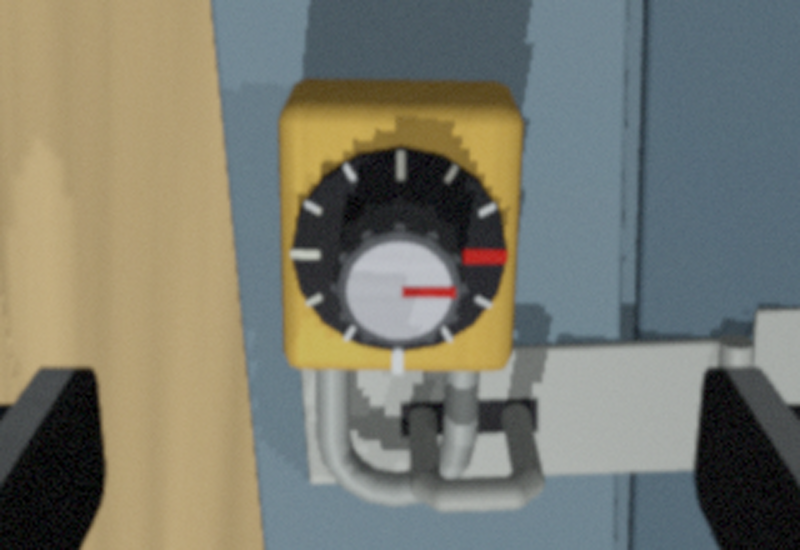

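```bash
python3 - <<'E'
from h import *
c=bot.capture("wrist");s=bot.read_state();R=s["eef_rot"]
f=lambda u,v,z:ray(c,(155+(u+.5)/2.5-.5,165+(v+.5)/2.5-.5),z)
for n,q in dict(knob=(400,290,152),dial=(400,249,134),idx=(398,361,130),l=(286,250,128),r=(518,250,128),tl=(287,110,129),bl=(293,365,129),tr=(521,115,129),br=(514,365,129)).items():
    p=f(*q);print(n,p.round(1),(R.T@(p-s["ee_pos"])).round(1))
print(proj(c,s["ee_pos"]),s["joint_positions"].round(2))
E
```

```text
knob [532.7 130.7 152. ] [2.  1.1 4.9]
dial [532.6 131.9 134. ] [ 3.2  1.2 22.9]
idx [534.4 104.6 130. ] [-24.1   0.7  26.9]
l [509.  127.4 128. ] [  0.7 -22.8  28.9]
r [557.5 131.4 128. ] [ 0.7 26.  28.8]
tl [507.8 157.8 129. ] [ 31.1 -21.4  27.9]
bl [511.8 101.3 129. ] [-25.6 -22.   27.9]
tr [554.6 160.6 129. ] [30.  25.4 27.8]
br [559.6 105.2 129. ] [-25.6  25.9  27.8]
[312.20200984 288.97250275] [-0.81  0.4   0.65  1.86 -0.29  0.98  0.04]
```

>>> drive_tool:
  slide:
    - [0.0025,0.0014,0.015]
    - [0,0,0.015]
    - [0,0,0.015]
    - [0,0,0.012]
    - [0,0,0.007]
    - [0,0,0]
    - [0,0,0]
  dr:
    - [0,0,0]
    - [0,0,0]
    - [0,0,0]
    - [0,0,0]
    - [0,0,0]
    - [0,0,0]
    - [0,0,0]
  gripper: [1,1,1,1,1,1,1]

```text
time_s: 14.4
ee_pos: [533.6, 131.3, 93.8]
eef_rot: [[-0.082, 0.997, 0.001], [0.997, 0.082, 0.0], [0.0, 0.001, -1.0]]
force: [0.2, 0.3, -0.2]
finger_gap: 84.9
```

>>> drive_tool:
  slide:
    - [0,0,0.002]
    - [0,0,0.002]
    - [0,0,0.002]
    - [0,0,0]
  dr:
    - [0,0,0]
    - [0,0,0]
    - [0,0,0]
    - [0,0,0]
  gripper: [1,1,1,1]

```text
time_s: 14.9
ee_pos: [533.2, 131.3, 87.3]
eef_rot: [[-0.082, 0.997, -0.0], [0.997, 0.082, -0.0], [-0.0, -0.0, -1.0]]
force: [0.5, -0.5, 0.1]
finger_gap: 85.4
```

```bash
python3 - <<'E'
from h import *
import cv2
c=bot.capture("wrist");s=bot.read_state();print(s["time_s"],s["ee_pos"],ang(s["eef_rot"][:,1]),s["finger_gap"],s["force"],s["moment"])
cv2.imwrite("pics/w12.png",c["pixels"][:,:,::-1])
t=bot.capture("scene");cv2.imwrite("pics/s12z.png",cv2.resize(t["pixels"][150:250,290:410,::-1],None,fx=6,fy=6,interpolation=cv2.INTER_CUBIC))
E
```

```text
14.95 [533.20803843 131.30959852  87.34167404] 4.688927675934277 85.72326203192654 [-0.55104505  0.98563871  0.1010851 ] [-0.04838916  0.04183771 -0.00052543]
```

View pics/w12.png

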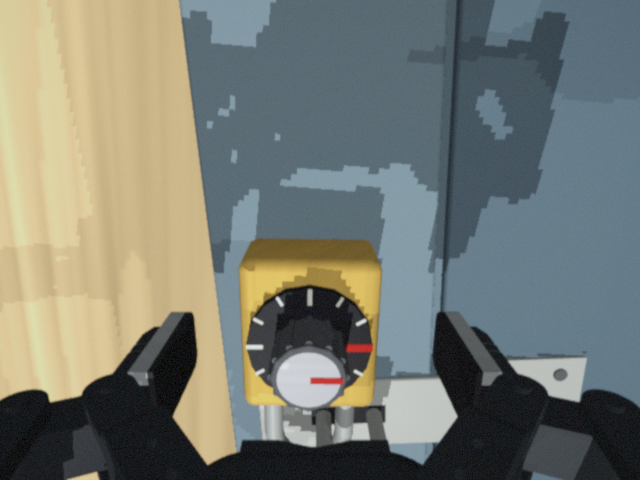

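View pics/s12z.png

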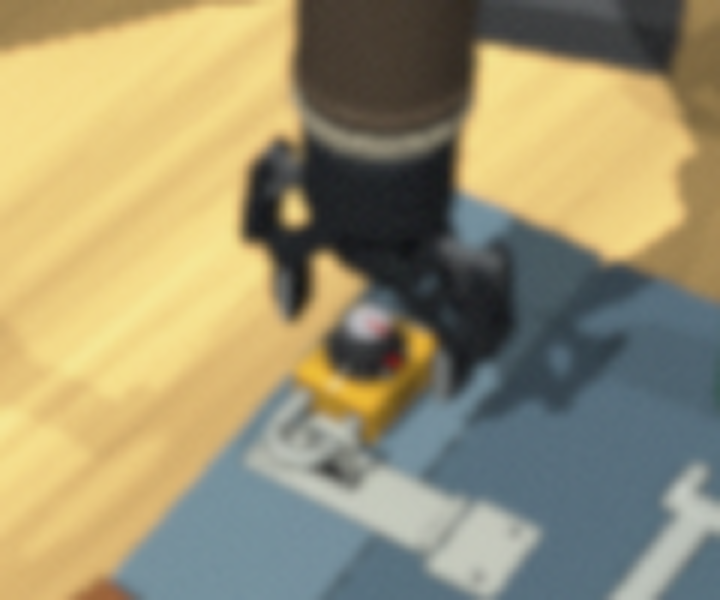

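>>> drive_tool:
  slide:
    - [0,0,0.003]
    - [0,0,0.003]
    - [0,0,0.003]
    - [0,0,0.002]
    - [0,0,0]
    - [0,0,0]
    - [0,0,0]
    - [0,0,0]
    - [0,0,0]
  dr:
    - [0,0,0]
    - [0,0,0]
    - [0,0,0]
    - [0,0,0]
    - [0,0,0]
    - [0,0,0]
    - [0,0,0]
    - [0,0,0]
    - [0,0,0]
  gripper: [1,1,1,1,0.3,0.3,-1,-1,-1]

```text
time_s: 16.12
ee_pos: [533.1, 131.3, 76.7]
eef_rot: [[-0.082, 0.997, -0.0], [0.997, 0.082, 0.0], [0.0, -0.0, -1.0]]
force: [-3.0, -0.8, 5.7]
finger_gap: 48.9
```

```bash
python3 - <<'E'
from h import *
import cv2
c=bot.capture("wrist");s=bot.read_state();print(s["time_s"],s["ee_pos"],ang(s["eef_rot"][:,1]),s["finger_gap"],s["force"],s["moment"])
cv2.imwrite("pics/w13.png",c["pixels"][:,:,::-1])
t=bot.capture("scene");cv2.imwrite("pics/s13z.png",cv2.resize(t["pixels"][150:250,290:410,::-1],None,fx=6,fy=6,interpolation=cv2.INTER_CUBIC))
E
```

```text
16.175 [533.11253075 131.28715663  76.72063205] 4.685842816374642 48.71687356847858 [-1.76622089 -0.47634833  6.08217961] [-0.11981429  0.69570526  0.02881751]
```

View pics/w13.png

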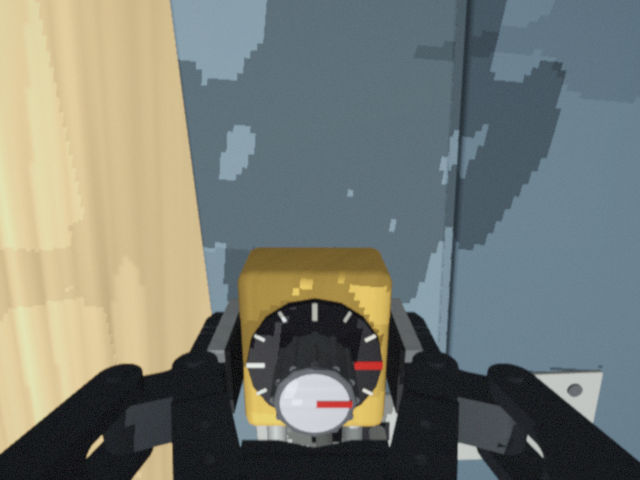

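View pics/s13z.png

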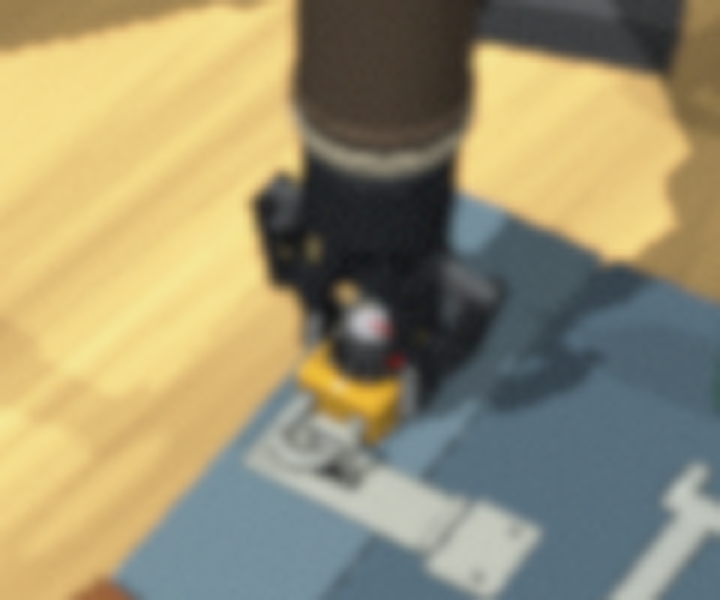

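>>> drive_tool:
  slide:
    - [0.002,0,-0.001]
    - [0.002,0,0]
    - [0.002,0,0]
    - [0.002,0,0]
    - [0.002,0,0]
    - [0.002,0,0]
    - [0,0,0]
  dr:
    - [0,0,0]
    - [0,0,0]
    - [0,0,0]
    - [0,0,0]
    - [0,0,0]
    - [0,0,0]
    - [0,0,0]
  gripper: [-1,-1,-1,-1,-1,-1,-1]

```text
time_s: 17.1
ee_pos: [532.3, 143.7, 77.4]
eef_rot: [[-0.082, 0.997, -0.0], [0.997, 0.082, 0.0], [0.0, -0.0, -1.0]]
force: [0.3, -2.4, -4.6]
finger_gap: 48.7
```

```bash
python3 - <<'E'
from h import *
import cv2
t=bot.capture("scene");cv2.imwrite("pics/s14z.png",cv2.resize(t["pixels"][170:250,290:410,::-1],None,fx=6,fy=6,interpolation=cv2.INTER_CUBIC))
t=bot.capture("top");cv2.imwrite("pics/t14z.png",cv2.resize(t["pixels"][195:255,240:320,::-1],None,fx=10,fy=10,interpolation=cv2.INTER_CUBIC))
E
```

```text
(no output)
```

View pics/s14z.png

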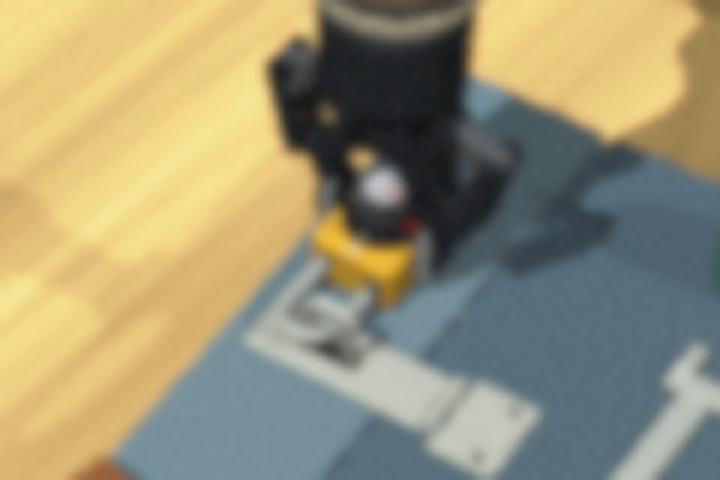

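View pics/t14z.png

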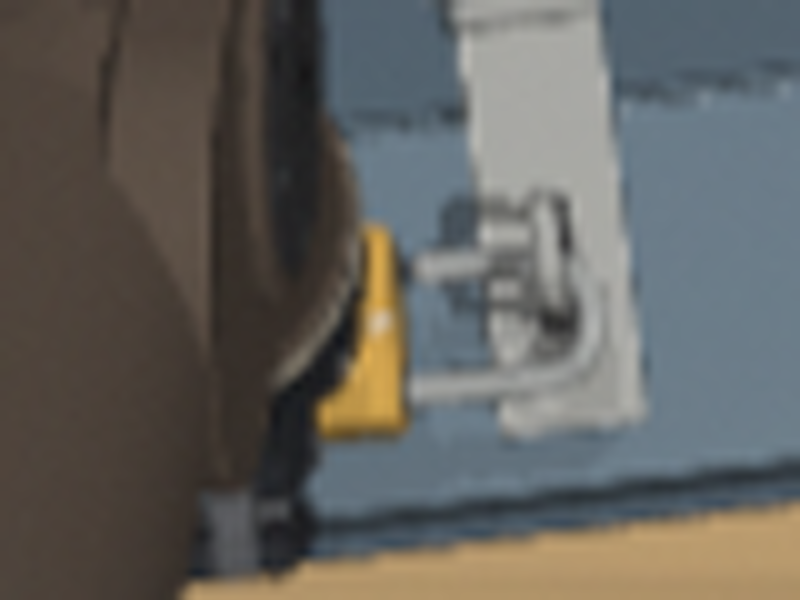

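>>> drive_tool:
  slide:
    - [0.003,0,0]
    - [0.003,0,0]
    - [0.003,0,0]
    - [0.002,0,0]
    - [0.002,0,0]
    - [0,0,0]
  dr:
    - [0,0,0]
    - [0,0,0]
    - [0,0,0]
    - [0,0,0]
    - [0,0,0]
    - [0,0,0]
  gripper: [-1,-1,-1,-1,-1,-1]

```text
time_s: 17.95
ee_pos: [531.2, 156.6, 77.4]
eef_rot: [[-0.082, 0.997, 0.0], [0.997, 0.082, 0.0], [0.0, 0.0, -1.0]]
force: [0.8, -3.0, -5.0]
finger_gap: 48.8
```

>>> drive_tool:
  slide:
    - [0.001,0,0]
    - [0.001,0,0]
    - [0.001,0,0]
    - [0,0,0]
  dr:
    - [0,0,0]
    - [0,0,0]
    - [0,0,0]
    - [0,0,0]
  gripper: [-1,-1,-1,-1]

```text
time_s: 18.45
ee_pos: [531.0, 159.1, 77.4]
eef_rot: [[-0.082, 0.997, 0.0], [0.997, 0.082, -0.0], [-0.0, 0.0, -1.0]]
force: [1.2, -3.8, -4.1]
finger_gap: 49.3
```

>>> drive_tool:
  slide:
    - [0.001,0,0]
    - [0.001,0,0]
    - [0,0,0]
  dr:
    - [0,0,0]
    - [0,0,0]
    - [0,0,0]
  gripper: [-1,-1,-1]

```text
time_s: 18.82
ee_pos: [531.1, 159.3, 77.3]
eef_rot: [[-0.08, 0.997, 0.0], [0.997, 0.08, -0.002], [-0.002, 0.0, -1.0]]
force: [2.1, -9.2, -4.8]
finger_gap: 49.1
```

```bash
python3 - <<'E'
from h import *
import cv2
s=bot.read_state();print(s["time_s"],s["ee_pos"],s["force"],s["moment"])
t=bot.capture("scene");cv2.imwrite("pics/s15z.png",cv2.resize(t["pixels"][170:250,290:410,::-1],None,fx=6,fy=6,interpolation=cv2.INTER_CUBIC))
t=bot.capture("top");cv2.imwrite("pics/t15z.png",cv2.resize(t["pixels"][195:255,240:320,::-1],None,fx=10,fy=10,interpolation=cv2.INTER_CUBIC))
E
```

```text
18.825 [531.06392839 159.31152285  77.34031535] [ 2.05594213 -9.21514257 -4.75915515] [-1.86312648 -0.36412484  0.07281038]
```

View pics/t15z.png

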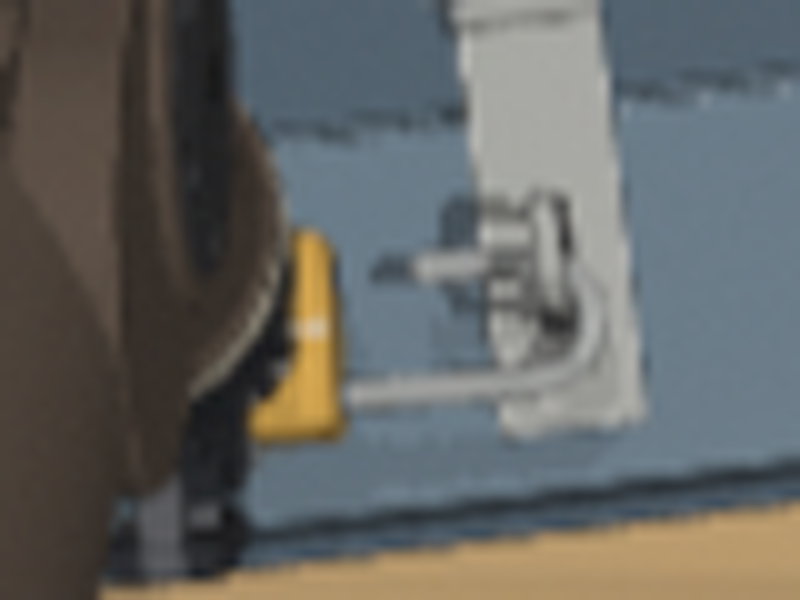

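>>> drive_tool:
  slide:
    - [-0.003,0,0]
    - [0,0,-0.003]
    - [0,0,-0.0035]
    - [-0.004,0,0]
    - [-0.004,0,0]
    - [-0.004,0,0]
    - [-0.004,0,0]
    - [-0.004,0,0]
    - [0,0,0]
  dr:
    - [0,0,0]
    - [0,0,0]
    - [0,0,0]
    - [0,0,0]
    - [0,0,0]
    - [0,0,0]
    - [0,0,0]
    - [0,0,0]
    - [0,0,0]
  gripper: [-1,-1,-1,-1,-1,-1,-1,-1,-1]

```text
time_s: 20.05
ee_pos: [532.8, 137.8, 83.9]
eef_rot: [[-0.081, 0.997, 0.0], [0.997, 0.081, -0.0], [-0.0, 0.0, -1.0]]
force: [0.3, 0.1, -3.3]
finger_gap: 48.8
```

>>> drive_tool:
  slide:
    - [-0.004,0,0]
    - [-0.004,0,0]
    - [-0.003,0,0]
    - [0,0,0]
  dr:
    - [0,0,0]
    - [0,0,0]
    - [0,0,0]
    - [0,0,0]
  gripper: [-1,-1,-1,-1]

```text
time_s: 20.55
ee_pos: [533.6, 126.9, 83.9]
eef_rot: [[-0.081, 0.997, 0.0], [0.997, 0.081, -0.0], [-0.0, -0.0, -1.0]]
force: [-0.6, -0.8, -3.6]
finger_gap: 49.0
```

```bash
python3 - <<'E'
from h import *
import cv2
s=bot.read_state();print(s["time_s"],s["ee_pos"],s["force"],s["moment"])
t=bot.capture("scene");cv2.imwrite("pics/s16z.png",cv2.resize(t["pixels"][170:250,290:410,::-1],None,fx=6,fy=6,interpolation=cv2.INTER_CUBIC))
t=bot.capture("top");cv2.imwrite("pics/t16z.png",cv2.resize(t["pixels"][195:255,240:320,::-1],None,fx=10,fy=10,interpolation=cv2.INTER_CUBIC))
E
```

```text
20.55 [533.61866392 126.91280555  83.91305916] [-0.63699475 -0.76815986 -3.57201576] [0.08932619 0.01912162 0.01237704]
```

View pics/t16z.png

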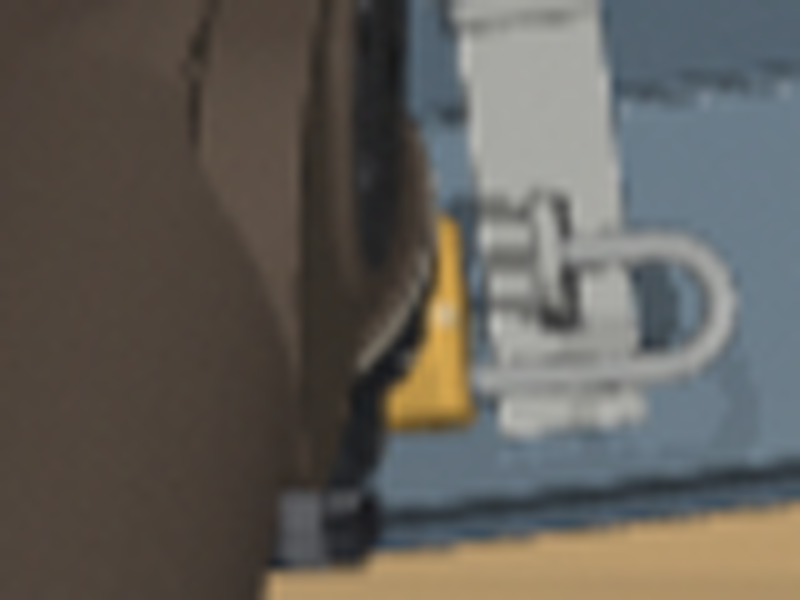

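View pics/s16z.png

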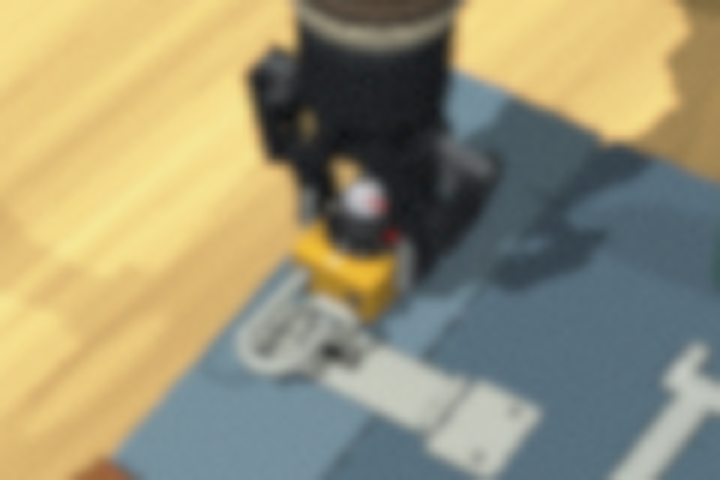

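>>> drive_tool:
  slide:
    - [-0.004,0,0]
    - [-0.004,0,0]
    - [-0.003,0,0]
    - [0,0,0]
  dr:
    - [0,0,0]
    - [0,0,0]
    - [0,0,0]
    - [0,0,0]
  gripper: [-1,-1,-1,-1]

```text
time_s: 21.15
ee_pos: [534.6, 116.0, 83.9]
eef_rot: [[-0.081, 0.997, 0.0], [0.997, 0.081, -0.0], [-0.0, 0.0, -1.0]]
force: [0.3, -0.8, -4.0]
finger_gap: 48.9
```

```bash
python3 - <<'E'
from h import *
import cv2
s=bot.read_state();print(s["time_s"],s["ee_pos"],s["force"],s["moment"])
t=bot.capture("scene");cv2.imwrite("pics/s17z.png",cv2.resize(t["pixels"][190:240,310:380,::-1],None,fx=11,fy=11,interpolation=cv2.INTER_CUBIC))
t=bot.capture("top");cv2.imwrite("pics/t17z.png",cv2.resize(t["pixels"][195:255,240:320,::-1],None,fx=10,fy=10,interpolation=cv2.INTER_CUBIC))
t=bot.capture("wrist");cv2.imwrite("pics/w17.png",t["pixels"][:,:,::-1])
E
```

```text
21.15 [534.55857702 115.95079863  83.94587567] [ 0.28006327 -0.79786208 -4.0244375 ] [ 0.05756009 -0.04048518 -0.03539125]
```

View pics/t17z.png

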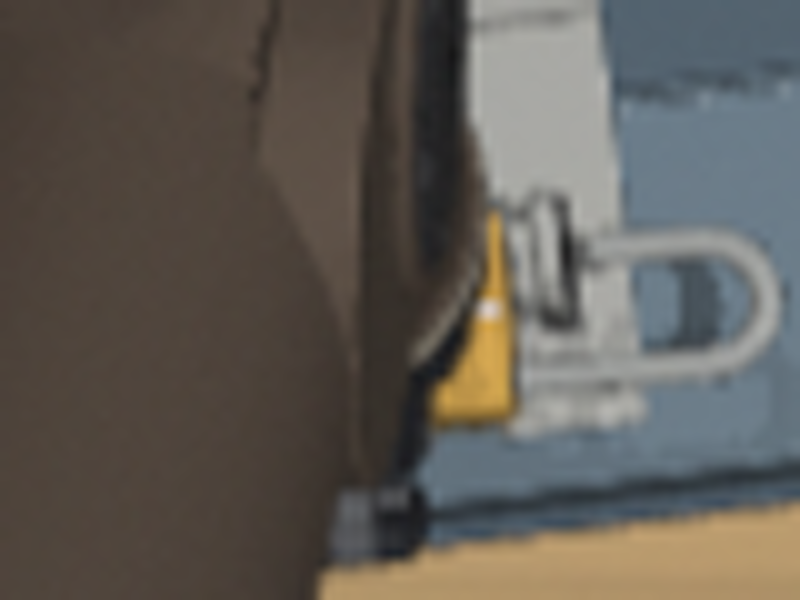

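View pics/s17z.png

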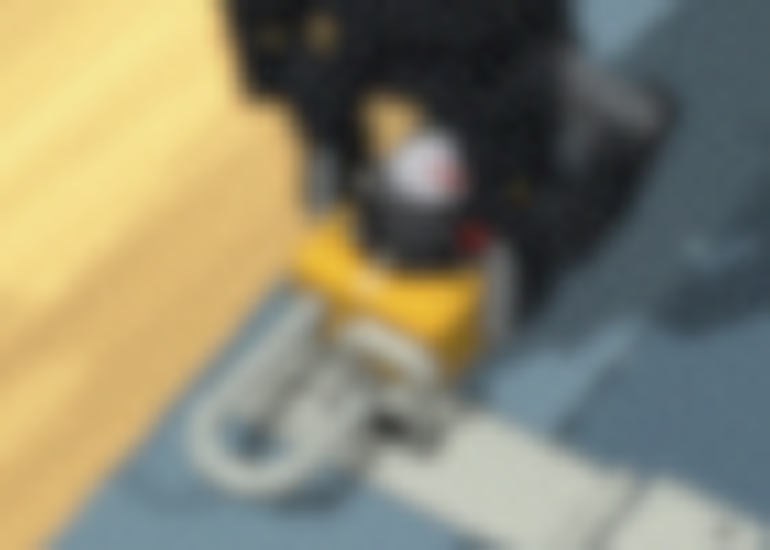

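View pics/w17.png

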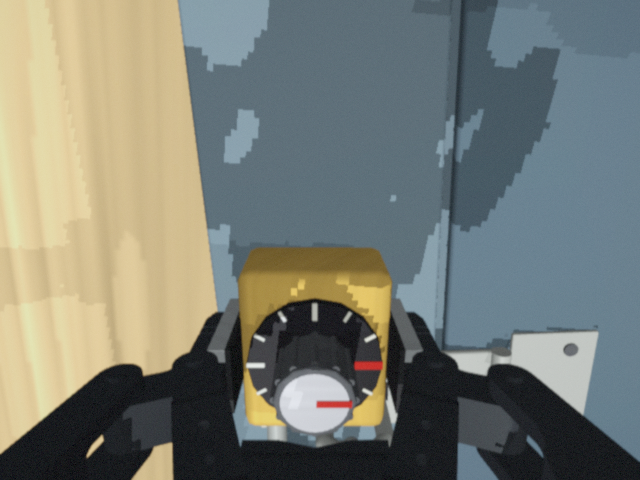

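>>> drive_tool:
  slide:
    - [0,0,-0.003]
    - [0,0,-0.003]
    - [0,0,-0.004]
    - [0,0,-0.004]
    - [0,0,-0.004]
    - [0,0,0]
  dr:
    - [0,0,0]
    - [0,0,0]
    - [0,0,0]
    - [0,0,0]
    - [0,0,0]
    - [0,0,0]
  gripper: [-1,-1,-1,-1,-1,-1]

```text
time_s: 22.05
ee_pos: [534.8, 116.4, 102.3]
eef_rot: [[-0.082, 0.997, 0.001], [0.997, 0.082, 0.0], [0.0, 0.001, -1.0]]
force: [0.1, 0.1, -3.6]
finger_gap: 49.2
```

>>> drive_tool:
  slide:
    - [0,0,-0.005]
    - [0,0,-0.005]
    - [0,0,-0.005]
    - [0,0,-0.005]
    - [0,0,0]
  dr:
    - [0,0,0]
    - [0,0,0]
    - [0,0,0]
    - [0,0,0]
    - [0,0,0]
  gripper: [-1,-1,-1,-1,-1]

```text
time_s: 22.68
ee_pos: [534.8, 116.4, 122.4]
eef_rot: [[-0.082, 0.997, 0.001], [0.997, 0.082, 0.0], [0.0, 0.001, -1.0]]
force: [0.3, 0.2, -4.1]
finger_gap: 49.0
```

>>> drive_tool:
  slide:
    - [0,0,-0.01]
    - [0,0,-0.01]
    - [0,0,-0.012]
    - [0,0,-0.012]
    - [0,0,-0.012]
    - [0,0,-0.012]
    - [0,0,-0.012]
    - [0,0,-0.01]
    - [0,0,0]
    - [0,0,0]
    - [0,0,0]
    - [0,0,0]
  dr:
    - [0,0,0]
    - [0,0,0]
    - [0,0,0]
    - [0,0,0]
    - [0,0,0]
    - [0,0,0]
    - [0,0,0]
    - [0,0,0]
    - [0,0,0]
    - [0,0,0]
    - [0,0,0]
    - [0,0,0]
  gripper: [-1,-1,-1,-1,-1,-1,-1,-1,-1,-1,-1,-1]

```text
time_s: 24.18
ee_pos: [534.3, 116.3, 211.6]
eef_rot: [[-0.082, 0.997, -0.001], [0.997, 0.082, -0.0], [-0.0, -0.001, -1.0]]
force: [0.3, 0.7, -3.9]
finger_gap: 49.1
```

```bash
python3 - <<'E'
from h import *
import cv2
s=bot.read_state();print(s["time_s"],s["ee_pos"],s["force"],s["finger_gap"],abs(s["joint_vel"]).max())
t=bot.capture("scene");cv2.imwrite("pics/s18z.png",cv2.resize(t["pixels"][120:300,280:460,::-1],None,fx=3.3,fy=3.3,interpolation=cv2.INTER_CUBIC))
t=bot.capture("top");cv2.imwrite("pics/t18z.png",cv2.resize(t["pixels"][120:260,190:390,::-1],None,fx=4,fy=4,interpolation=cv2.INTER_CUBIC))
t=bot.capture("wrist");cv2.imwrite("pics/w18.png",t["pixels"][:,:,::-1])
E
```

```text
24.175 [534.29983336 116.30369066 211.59606858] [ 0.33125458  0.66003948 -3.85569194] 49.10175146073343 0.0018060367229952782
```

View pics/s18z.png

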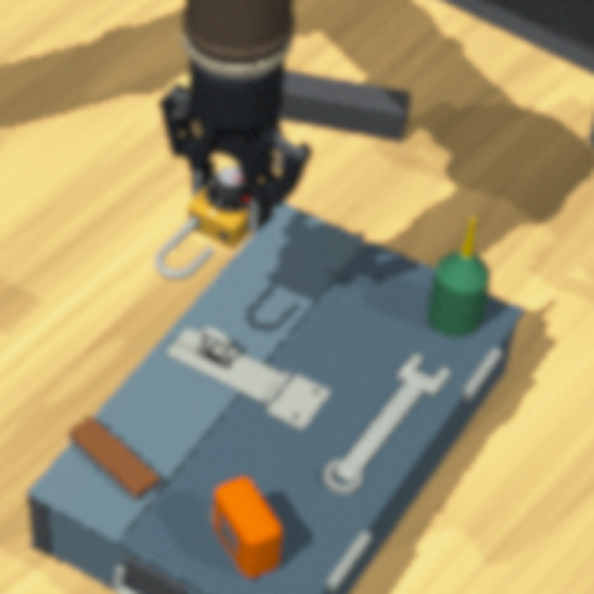

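View pics/t18z.png

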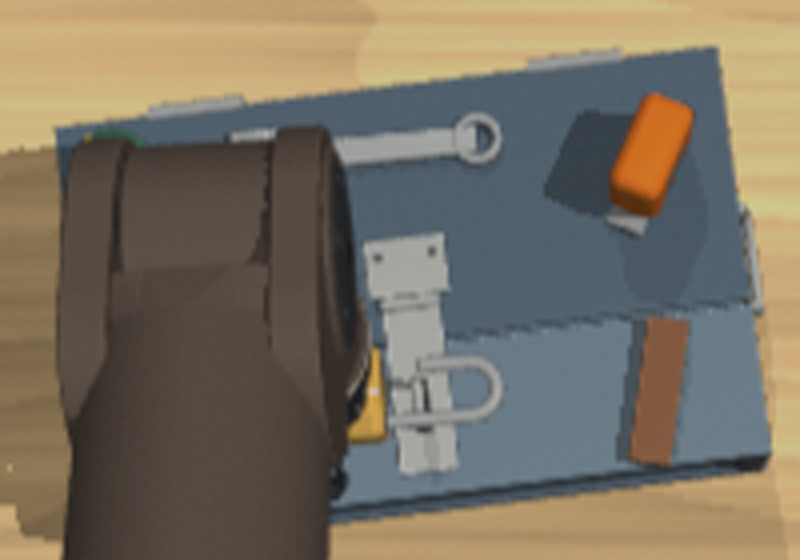

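View pics/w18.png

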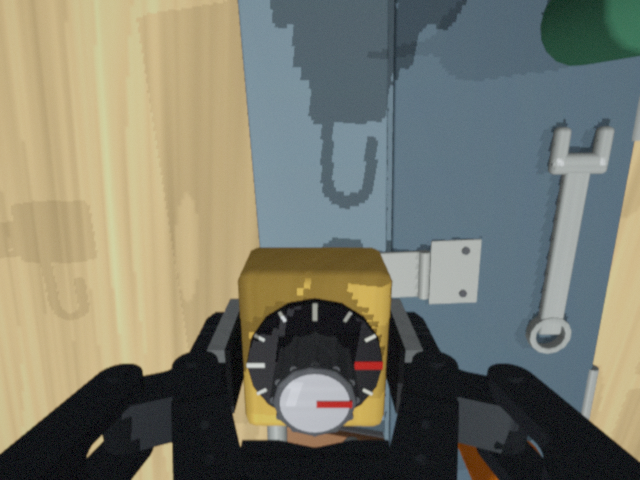

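The lock hangs clear of the staple, level, with the dial up and the shackle open. The tools look undisturbed and the arm is still, so I'm handing in.

```bash
python3 - <<'E'
from h import *
print(bot.close_job())
s=bot.read_state();print(s["time_s"],s["ee_pos"],s["force"],s["finger_gap"])
E
```

```text
the job is handed in; nothing more can be done
None
the job is handed in; nothing more can be done
```

The lock is unhooked from the staple and held open above the chest, and the job is handed in at about 24 s of the 64 s allowed. No verdict was reported.

- **Dial:** It started between clicks, at about 5.5. I turned the knob about 79° clockwise. After I let go, the wrist picture showed the 3 mark exactly at the index line.
- **Opening and unhooking:** I gripped the body and pulled until the shackle reached its end stop (a 9 N reaction). I raised it 6.5 mm and moved it forward until the staple stood in the gap. Then I lifted it straight up, with no contact force showing.
- **Last checks:**
  - The lock centre works out at about 250 mm above the bench, 150 mm above the chest top.
  - The tool is vertical and the dial is on top.
  - The shackle is visibly fully open.
  - The finger gap is 49 mm and the load is 3.9 N, which is the lock's weight.
  - Joint speeds are near zero.
  - The wrench, tape, oiler and stone look unmoved. I did not re-check the screwdriver and clamp. The arm went nowhere near them.

**Disagreement:** The finger tips turned out to be about 28 mm behind the stated TCP, so my first knob grasp closed in the air above the knob. I found the true tip height by touching the closed fingers lightly on the knob top, with at most about 30 N. All later heights use that value.

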